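Clamp a dowel in the V-block, red end to the stop

TASK

Take the wooden dowel out of its dark cradle and lay it gently in the groove of the green V-block, with its red end pushed up against the steel end stop; then swing the clamp strap (orange handle) over until it lies on the dowel. Only the red end can be gripped in the cradle and only the plain end in the V-block, so use the notched wooden rest to put it down and change your grip. Leave the glue bottle, the cork sanding block and the brush alone.

Things in the scene. Friction and masses are not known exactly. Their poses are not given: they have to be found in the camera images.
- dowel: Loose pale wooden dowel, 36 mm in diameter, 180 mm long, 0.10 to 0.20 kg, the last 30 mm at one end painted red. Origin at its middle on its axis; x runs along the axis towards the red end (it may be rolled about x).
- red_end (a point): Centre of the dowel's red end face (90 mm along its +x).
- plain_end (a point): Centre of the dowel's plain end face (90 mm along its -x).
- cradle: Fixed dark wooden trough, open at the top. Origin on the bench under the dowel's middle at the start, x along it. The dowel starts in it, level, red end to +x, axis 48 mm above the bench. Cheeks 76 mm high, inner faces 20 mm either side of the axis, 16 mm thick, hide it from x = -90 to +20 mm; a wall closes the -x end. The red end stands out 70 mm beyond that, nothing under it. Lift straight up.
- rest: Fixed plywood rest, 50 mm long (x), 84 mm wide (y), 54 mm high, with a 90 degree V-groove along x in its top. Origin on the bench under its middle. A dowel laid in it has its axis 55.5 mm above the bench; laid centrally it stands out 65 mm beyond the rest at both ends and stays there.
- vblock: Fixed green V-block, 110 mm long (x -20 to +90 mm), 84 mm wide. Origin on the bench under the middle of a correctly laid dowel. A 90 degree V-groove runs along x, apex 30 mm above the bench, between side walls 66 mm high, inner faces 26 mm either side of its middle. A seated dowel has its axis at y = 0, 55.5 mm above the bench. The -x end is open; a foot plate 8 mm thick reaches to x = -40 mm.
- seat (a point): Where the middle of the correctly laid dowel belongs: on the groove's seated axis, 55.5 mm straight above the V-block's origin. Axes as the V-block's.
- stop_face (a point): Point on the face of the steel end stop (a plate 76 mm high that closes the V-block's +x end) which the middle of the red end face must touch: x = +90 mm, y = 0, 55.5 mm above the bench. A dowel touching it stands out 70 mm beyond the V-block's open -x end.
- strap (a joint): Angle of the aluminium clamp strap (30 mm wide, 8 mm thick, 0.12 kg, over the block's middle, x = +35 mm): 0 = level, just lying on a seated dowel; pi/2 = upright; stops at 2.0 and, with nothing under it, at -0.08. Starts open, 1.5 to 1.95. The hinge is stiff: above about 1.1 the strap stays where it is left, below about 0.8 it sinks shut under its weight.
- strap_hinge (a point): Middle of the strap's hinge line, parallel to the V-block's x, at x = +35 mm, y = +52 mm, 77.5 mm above the bench, between two lugs 88 mm high (x +6 to +64 mm).
- strap_handle (a point): Middle of the strap's orange handle, a round bar 22 mm in diameter and 40 mm long, parallel to the hinge and 118 mm from it. At angle q it lies 118 mm x cos q to -y of the hinge and 118 mm x sin q above it (V-block axes). It may be pinched by its flat ends (40 mm apart) and turns between the fingers, or be pushed.
- glue: Bystander, loose, to be left alone. White glue bottle, 60 mm in diameter, 130 mm high, origin under its middle.
- sander: Bystander, loose, to be left alone. Cork sanding block, 100 x 60 x 40 mm, origin under its middle.
- brush: Bystander, loose, to be left alone. Paint brush lying flat, 200 mm long (x, bristles to +x), 42 mm wide, 20 mm high, origin under its middle.
There are look-alikes about, which are no part of the job. Leave any pink or turquoise look-alike of the dowel alone. There is more than one size of the vblock; the job needs the larger.

How it is judged:
On the way:
1. the dowel lies in the V-block, its red end against the stop, with the strap still open (y of dowel in the frame of vblock between -0.003 and 0.003 m and z of dowel in the frame of vblock between 0.0525 and 0.0585 m and angle between the x axis of dowel and the x axis of vblock, either way round below 0.05 rad and distance between red_end and stop_face below 0.007 m and value of joint strap above 0.8 rad), for 0.2 s.
At the end, for the whole second after the job is handed in: The dowel lies in the V-groove (centre within 3 mm of the groove's seated axis sideways and in height, axis within 0.05 rad of the groove), the middle of its red end face within 7 mm of the point on the stop, and the strap lies on it (strap angle within 0.06 rad of 0); dowel and strap at rest (y of dowel in the frame of vblock between -0.003 and 0.003 m and z of dowel in the frame of vblock between 0.0525 and 0.0585 m and angle between the x axis of dowel and the x axis of vblock, either way round below 0.05 rad and distance between red_end and stop_face below 0.007 m and value of joint strap between -0.06 and 0.06 rad and linear speed of dowel below 0.02 m/s and velocity of joint strap between -0.1 and 0.1 rad/s); the robot touches nothing.
It fails at once if the dowel falls or is flung into the V-block (faster than 0.6 m/s within 60 mm of its place) (linear speed of dowel above 0.6 m/s and distance between dowel and seat below 0.06 m).
It fails at once if the glue bottle is disturbed (moved more than 25 mm) (distance of glue from where it was at the start of the episode above 0.025 m).
It fails at once if the sanding block is disturbed (moved more than 25 mm) (distance of sander from where it was at the start of the episode above 0.025 m).
It fails at once if the brush is disturbed (moved more than 25 mm) (distance of brush from where it was at the start of the episode above 0.025 m).
It also fails if it takes over 72 s, if anything falls off the work surface, if the arm or the gripper's body presses on something with over 40 N, if the wrist force passes 120 N, or if a joint passes its speed limit or range.

ROBOT

A 6-joint arm with a two-finger parallel gripper is mounted at the origin on the work surface. World frame = base frame: x ahead of the robot, y to its left, z up, the work surface at z = 0. Lengths are in m, angles in rad, forces in N, time in s.
With the tool pointing down it reaches from about 0.3 to 0.75 m from the base axis. Payload 8.5 kg.
Tool frame: the origin (TCP) lies midway between the tips of the shut fingers; the grasp point (between the pads) lies 19 mm behind it; z points along the fingers, y is the line along which they close (so a half turn about z gives the same grasp; the last joint's range is limited). The gripper opens to 85 mm and grips with 20 to 120 N. Pads are 22 mm wide; open, the fingers measure 114 mm over their backs; the gripper's body (76 mm by 85 mm) begins 54 mm behind the grasp point. The pads swing forward as they close: fully open they stand 13 mm farther back than shut.
Start: joints at [-0.215, 0.381, 1.297, -0, 1.464, -0.215], TCP at [0.55, 0, 0.231] pointing down, gripper open.
Joint ranges: [-3.11, 3.11], [-0.89, 2.33], [0.22, 2.48], [-1.42, 4.56], [0.17, 2.85], [-2.88, 2.88]. Speed limits (rad/s): [2.39, 2.39, 3.14, 3.14, 3.14, 3.14].

INTERFACE

Orientations are given as a unit quaternion [x, y, z, w].
In Python, from plant import robot gives the robot as it stands. The module is installed in compiled form; this text tells all that it offers.
- The arm moves only by the shell command python3 -m creep 'ROWS' [OPENING] [FORCE]. ROWS is JSON, a list of rows, each a list of 2 entries, a list of its own where there are three numbers: the shift along the tool's x, y, z in cm, then the turn, a rotation vector about the tool's x, y, z in rad. A call has 1 to 8 rows; each row is the pose to reach, as a shift and turn from the pose commanded when the call began, along the tool's axes at that moment; what a row does not reach only later rows make up. A row lasts 1/12 s, in which the tool goes at most 41.7 mm and 7.16 degrees, less where a joint would pass 70% of its speed; a pose out of reach is approached as far as the arm can. A call with a gripper value outside its range is refused whole. OPENING is the opening, from 0 (shut) to 1 (fully open), set as the call begins (- or left out, the last holds). The fingers move at their own pace and stop on an object; FORCE is the grip in N (left out, the last holds). Time passes only in rows, so rows that repeat a pose let the fingers close. It gives the time, the measured TCP pose, the force, the opening and the grip force at its end, in the units of the state.
- robot.read_state(): the state, without advancing time (a new reading comes with each control period).
- robot.grab_frame(name): name is "scene" or "side" or "wrist"; returns a dict with "color" (384x512x3 uint8, red, green, blue), "mtx" (3x3 intrinsics, pixels), "R" (3x3) and "t" (3): a world point X has camera coordinates R X + t. Camera axes: x right, y down, z forward; pixel columns grow to the right and rows downward; lengths in m; the calibration is good to about 2 mm. A picture is of the moment at which its call begins. There is no depth.
- robot.finish_job(): hands the job in; it is judged then, once.
Trained networks look in a picture, given as the dict that the camera call returned (one of the last four; its "shot" number tells which), for a name from the list of things; names that differ only in an ending like _2 or _b are one class to them, and where a whole thing is asked for, a point or a joint stands for the part that bears it (a point fixed in the world has none). Each returns a list of dicts, best first, with "conf" (0 to 1); they miss things now and then, are a little off and sometimes report something else, mostly with a low value. They report only what shows in the picture. A call takes as long as a camera call. They do not tell look-alikes from the thing itself.
- robot.silhouettes(picture, target): "pixels" (384x512 bool, what is visible of it) and "location" ([column, row] as shares, 0 to 1, of the picture: columns of its width, rows of its height, amid what is visible of it).
- robot.tip_of(picture, target): "location" ([column, row] as shares, 0 to 1, of the picture: columns of its width, rows of its height: a listed point, or the origin of a listed thing).
The state is a dict: "clock": time; "qpos": joint angles; "joint_velocities": joint speeds; "joint_torque": joint torques, N m; "eef_pos": TCP position; "orientation": TCP orientation; "force": force on the tool from outside, world axes, zero at the start; "ft_torque": the same for the moment, N m; "opening": opening from 0.0 (shut) to 1.0 (fully open); "gripper_force": force on a finger pad.
Only numpy, scipy, OpenCV 4.12 (cv2) and the standard library are available. Lean on these libraries where they do the work, as an engineer would, in place of code of your own. Each camera call takes 0.05 s, during which the arm holds its last target. There are 200 camera calls.

## Working session

There is one attempt and no reset: what is moved stays moved. The work goes in short steps, Python scripts to look and compute and a shell command to move; the robot and the scene stay as the last step left them, time stands still between calls to the robot, and variables do not carry over. Pictures are saved under pics/ and viewed, at most 10 in all, crops included, and the job is handed in when it is done.

```bash
mkdir -p pics
cat > h.py <<'E'
import numpy as np, cv2
from plant import robot
from scipy.spatial.transform import Rotation as Ro
W,H=512,384
def P(f): return np.array(f["mtx"])@np.c_[np.array(f["R"]),np.array(f["t"])]
def tri(obs):
    A=[]
    for f,(u,v) in obs:
        p=P(f); A+= [u*p[2]-p[0], v*p[2]-p[1]]
    A=np.array(A); A/=np.linalg.norm(A[:,:3],axis=1,keepdims=True)
    return np.linalg.lstsq(A[:,:3],-A[:,3],rcond=None)[0]
def ray_z(f,px,z):
    p=P(f); u,v=px
    A=np.array([u*p[2]-p[0], v*p[2]-p[1]])
    return np.linalg.solve(A[:,:2],-A[:,3]-A[:,2]*z)
def proj(f,X):
    x=P(f)@np.r_[X,1]; return x[:2]/x[2]
def px(d): return np.array(d["location"])*[W,H]
def save(f,n): cv2.imwrite("pics/"+n,cv2.cvtColor(f["color"],cv2.COLOR_RGB2BGR))
def toolshift(X): # cm rows from current pose
    s=robot.read_state(); return Ro.from_quat(s["orientation"]).inv().apply(np.array(X)-s["eef_pos"])*100
E
python3 - <<'E'
from h import *
fs={n:robot.grab_frame(n) for n in("scene","side","wrist")}
cv2.imwrite("pics/a.png",cv2.cvtColor(cv2.resize(np.hstack([fs["scene"]["color"],fs["side"]["color"]]),(800,300)),cv2.COLOR_RGB2BGR))
save(fs["scene"],"scene.png");save(fs["side"],"side.png");save(fs["wrist"],"wrist.png")
for n,f in fs.items():
    print(n,np.round(-np.array(f["R"]).T@f["t"],3))
    for t in["dowel","red_end","plain_end","cradle","rest","vblock","seat","stop_face","strap_hinge","strap_handle","glue","sander","brush"]:
        print(t,[(np.round(px(d)).astype(int).tolist(),round(d["conf"],2)) for d in robot.tip_of(f,t)][:4])
print(robot.read_state())
E
```

```text
scene [1.088 0.548 0.89 ]
dowel [([401, 289], 0.95), ([317, 248], 0.84), ([380, 203], 0.74)]
red_end [([346, 204], 0.97), ([356, 282], 0.85), ([286, 267], 0.84)]
plain_end [([444, 295], 0.89), ([350, 233], 0.7), ([418, 205], 0.6)]
cradle [([317, 261], 0.9), ([220, 180], 0.67)]
rest [([163, 155], 0.76), ([346, 235], 0.19)]
vblock [([263, 156], 0.79), ([216, 217], 0.78), ([123, 217], 0.29)]
seat [([215, 198], 0.6), ([288, 266], 0.38)]
stop_face [([187, 221], 0.87), ([244, 155], 0.65)]
strap_hinge [([266, 154], 0.92), ([218, 216], 0.68), ([319, 263], 0.42)]
strap_handle [([220, 179], 0.82), ([211, 200], 0.64), ([245, 132], 0.51), ([302, 344], 0.37)]
glue [([216, 303], 0.73)]
sander [([123, 219], 0.91), ([214, 198], 0.7)]
brush [([307, 348], 0.58), ([287, 267], 0.35)]
side [0.061 0.939 1.049]
dowel [([303, 307], 0.72), ([209, 327], 0.61), ([224, 256], 0.56), ([201, 238], 0.47)]
red_end [([293, 280], 0.85), ([207, 297], 0.75), ([319, 156], 0.74), ([203, 235], 0.71)]
plain_end [([210, 359], 0.88), ([316, 339], 0.64), ([247, 273], 0.6)]
cradle [([227, 266], 0.97)]
rest [([319, 157], 0.91)]

[... 759 characters left out ...]
s': array([-2.15293804e-01,  3.80626631e-01,  1.29742503e+00,  1.75145239e-05,
        1.46361192e+00, -2.15287894e-01]), 'joint_velocities': array([ 0.00138109, -0.00041156, -0.00125226, -0.00088721,  0.00054592,
       -0.00036949]), 'joint_torque': array([ 3.37137499e-04, -4.48330164e+01, -2.31463426e+01, -1.77504917e-04,
        5.81070144e-04,  1.58232092e-05]), 'eef_pos': array([5.49973018e-01, 1.15629614e-05, 2.31299640e-01]), 'orientation': array([ 7.07109533e-01,  7.07104028e-01, -1.18109515e-05, -3.45546910e-05]), 'force': array([ 0.45014201, -0.26126122,  0.04436916]), 'ft_torque': array([ 0.02092187, -0.02377039, -0.02626787]), 'gripper_force': 0.0, 'opening': 1.0004374128383222}
```

View pics/scene.png

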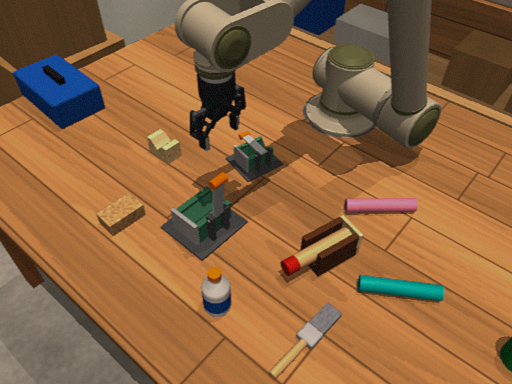

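View pics/side.png

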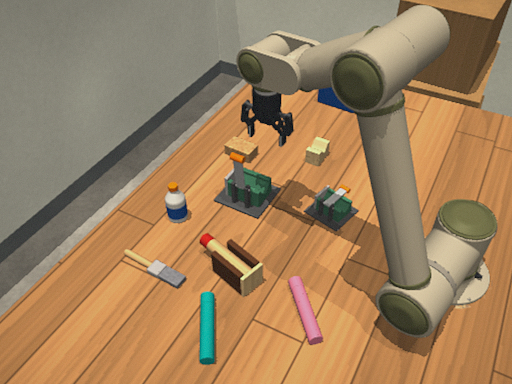

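Look-alikes (scene px): for the dowel, the wooden one in the cradle (317,248), pink (380,205), turquoise (400,288). For the V-block, the larger one by the bottle (208,215) and a smaller one (255,157). I choose the wooden dowel in the cradle and the block at (208,215). The sander is at (121,213), the brush at (307,340), the glue at (216,293) and the rest at (163,147).

```bash
cat >> h.py <<'E'
from scipy.optimize import least_squares
MODELS={"vb":{"vblock":(0,0,0),"seat":(0,0,.0555),"stop_face":(.09,0,.0555),"strap_hinge":(.035,.052,.0775)},
"cr":{"cradle":(0,0,0),"dowel":(0,0,.048),"red_end":(.09,0,.048),"plain_end":(-.09,0,.048)}}
def world(p,l):
    c,s=np.cos(p[2]),np.sin(p[2]); return np.array([p[0]+c*l[0]-s*l[1],p[1]+s*l[0]+c*l[1],l[2]])
def collect(fs,names):
    return [(f,n,px(d),d["conf"]) for f in fs for n in names for d in robot.tip_of(f,n)]
def fit(model,obs,p0,gates=(40,20,10)):
    p=np.array(p0,float)
    for g in gates:
        use={}
        for f,n,q,c in obs:
            e=np.linalg.norm(proj(f,world(p,model[n]))-q)
            if e<g and (id(f),n) not in use or (id(f),n) in use and e<use[id(f),n][0]: use[id(f),n]=(e,f,n,q)
        U=list(use.values())
        r=lambda p:np.concatenate([(proj(f,world(p,model[n]))-q)/np.array(f["mtx"])[0,0]*np.linalg.norm(np.array(f["R"])@world(p,model[n])+f["t"])*1000 for _,f,n,q in U])
        s=least_squares(r,p,loss="soft_l1",f_scale=3); p=s.x
    e=r(p).reshape(-1,2)
    return p,[(u[2],np.round(x,1).tolist()) for u,x in zip(U,e)]
E
python3 - <<'E'
from h import *
fs=[robot.grab_frame(n) for n in("scene","side","wrist")]
S,D,Wr=fs
def crop(f,c,r=48):
    x,y=c; return cv2.resize(f["color"][y-r:y+r,x-r:x+r],(390,390),interpolation=cv2.INTER_CUBIC)
cv2.imwrite("pics/crop.png",cv2.cvtColor(np.hstack([crop(S,(317,250)),crop(S,(208,210))]),cv2.COLOR_RGB2BGR))
red=tri([(S,(290,265)),(D,(206,240))]);pl=tri([(S,(350,233)),(D,(247,273))])
print(red,pl)
v=tri([(S,(216,217)),(D,(258,197))]);
stp=tri([(S,(187,221)),(D,(235,177))]); print("v",v,stp,"smallv",tri([(S,(263,156)),(D,(339,215))]))
rest=tri([(S,(163,155)),(D,(319,157))]);print("rest",rest)
for n,a,b in [("glue",(216,303),(178,213)),("sander",(123,219),(240,153)),("brush",(307,348),(152,270)),("handle",(220,180),(237,157))]: print(n,tri([(S,a),(D,b)]))
a=np.arctan2(*(red-pl)[1::-1]); m=(red+pl)/2
print("cr",fit(MODELS["cr"],collect(fs,MODELS["cr"]),[m[0],m[1],a]))
for yaw in np.arange(0,6.3,.8):
    p,e=fit(MODELS["vb"],collect(fs,MODELS["vb"]),[v[0],v[1],yaw],(80,30,15)); print("vb",p,len(e),np.sum(np.abs([x[1] for x in e])),e)
E
```

```text
[0.60301525 0.24949807 0.0499015 ] [0.44508836 0.30259698 0.05896066]
v [ 0.58078558 -0.00409112  0.002838  ] [ 0.66452738 -0.01340101  0.04968208] smallv [ 0.32774551 -0.05555216  0.00313957]
rest [ 0.49852215 -0.30102358 -0.01840554]
glue [0.76054711 0.16990749 0.00576904]
sander [ 0.7412201  -0.17377966  0.00177677]
brush [ 0.70688101  0.37554245 -0.00803464]
handle [0.61272185 0.05420625 0.197098  ]
cr (array([ 0.52853569,  0.27204315, -0.25149487]), [('cradle', [2.3, 0.4]), ('dowel', [-5.6, 3.7]), ('red_end', [0.1, -0.5]), ('plain_end', [1.0, -1.9]), ('cradle', [-0.6, 8.2]), ('dowel', [-0.0, -5.4]), ('red_end', [6.5, 4.1]), ('plain_end', [-1.8, -5.9])])
vb [ 0.57853709 -0.01064286  0.01876582] 12 67.6 [('vblock', [2.7, -6.0]), ('seat', [3.7, 0.8]), ('stop_face', [1.4, -0.2]), ('strap_hinge', [-4.7, -5.5]), ('vblock', [0.1, 0.6]), ('seat', [-2.2, 8.8]), ('stop_face', [-5.4, -5.8]), ('strap_hinge', [-2.9, 1.7]), ('vblock', [-1.0, 4.2]), ('seat', [2.1, 0.1]), ('stop_face', [1.3, -0.6]), ('strap_hinge', [-2.3, 3.5])]
vb [ 0.57853709 -0.01064286  0.01876584] 12 67.6 [('vblock', [2.7,
[... 1452 characters left out ...]
195115] 12 67.6 [('vblock', [2.7, -6.0]), ('seat', [3.7, 0.8]), ('stop_face', [1.4, -0.2]), ('strap_hinge', [-4.7, -5.5]), ('vblock', [0.1, 0.6]), ('seat', [-2.2, 8.8]), ('stop_face', [-5.4, -5.8]), ('strap_hinge', [-2.9, 1.7]), ('vblock', [-1.0, 4.2]), ('seat', [2.1, 0.1]), ('stop_face', [1.3, -0.6]), ('strap_hinge', [-2.3, 3.5])]
vb [ 0.57853709 -0.01064286  6.30195115] 12 67.6 [('vblock', [2.7, -6.0]), ('seat', [3.7, 0.8]), ('stop_face', [1.4, -0.2]), ('strap_hinge', [-4.7, -5.5]), ('vblock', [0.1, 0.6]), ('seat', [-2.2, 8.8]), ('stop_face', [-5.4, -5.8]), ('strap_hinge', [-2.9, 1.7]), ('vblock', [-1.0, 4.2]), ('seat', [2.1, 0.1]), ('stop_face', [1.3, -0.6]), ('strap_hinge', [-2.3, 3.5])]
```

View pics/crop.png

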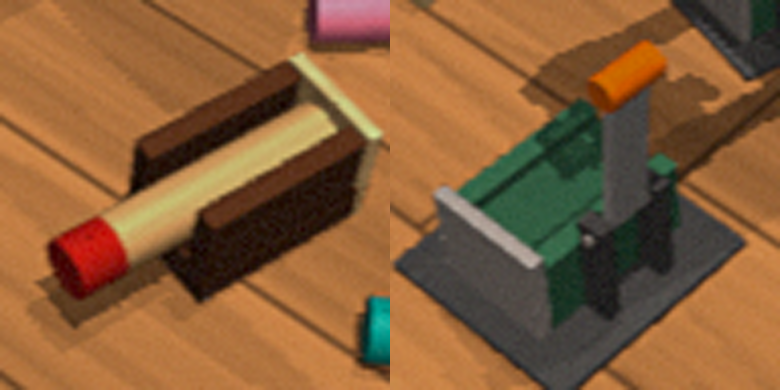

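View pics/wrist.png

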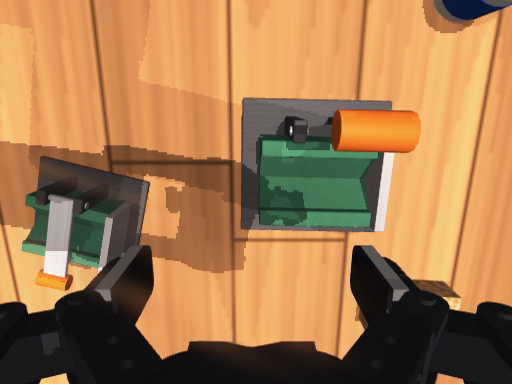

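The crops confirm it: the wooden dowel with its red end is in the dark cradle, and the large V-block has its steel stop towards +x and its strap near upright. The wrist view shows the block at (315,180) with the stop at (383,190). I'll hover over the cradle with the tool x along the dowel.

```bash
python3 -m creep '[[[0,0,-4],[0,0,0]],[[4,0,-4],[0,0,0.1]],[[8,0,-4],[0,0,0.22]],[[12,-0.5,-4],[0,0,0.35]],[[16,-1,-4],[0,0,0.47]],[[20,-1.5,-4],[0,0,0.6]],[[24,-2,-4],[0,0,0.72]],[[27,-2.5,-4],[0,0,0.84]]]' - && python3 -m creep '[[[0,0,0],[0,0,0.12]],[[0,0,0],[0,0,0.24]],[[0,0,0],[0,0,0.36]],[[0,0,0],[0,0,0.48]],[[0,0,0],[0,0,0.6]],[[0,0,0],[0,0,0.72]],[[0,0,0],[0,0,0.84]],[[0,0,0],[0,0,0.96]]]' && python3 -m creep '[[[0,0,0],[0,0,0.06]],[[0,0,0],[0,0,0.06]],[[0,0,0],[0,0,0.06]]]'
python3 - <<'E'
from h import *
fs=[robot.grab_frame(n) for n in("scene","side","wrist")]
f=fs[2]; save(f,"w2.png")
print(robot.read_state()["eef_pos"],Ro.from_quat(robot.read_state()["orientation"]).as_matrix()[:,0])
o=collect(fs,MODELS["cr"]);o2=collect([f],MODELS["cr"])
print([(n,np.round(q),round(c,2)) for _,n,q,c in o2])
print(fit(MODELS["cr"],o,[.528,.272,-.27])); print(fit(MODELS["cr"],o2,[.528,.272,-.27]))
h=cv2.cvtColor(f["color"],cv2.COLOR_RGB2HSV)
m=((h[...,1]>180)&((h[...,0]<6)|(h[...,0]>174))&(h[...,2]>90)).astype(np.uint8)
n,l,st,ce=cv2.connectedComponentsWithStats(m);k=1+np.argmax(st[1:,4]);print(st[k],ce[k],cv2.minAreaRect(np.argwhere(l==k)[:,::-1].astype(np.float32)),[ray_z(f,ce[k],z) for z in(.048,.066)])
E
```

```text
clock: 8.32
eef_pos: [0.5251, 0.269, 0.2714]
orientation: [0.925, 0.379, 0.0, 0.0]
force: [1.0, 0.1, -0.2]
opening: 1.004
gripper_force: 0.0
clock: 8.98
eef_pos: [0.5255, 0.2672, 0.2713]
orientation: [0.996, -0.091, -0.0, 0.0]
force: [0.1, -0.3, 0.1]
opening: 1.003
gripper_force: 0.0
clock: 9.23
eef_pos: [0.5255, 0.2672, 0.2713]
orientation: [0.993, -0.117, -0.0, 0.0]
force: [0.2, -0.4, 0.2]
opening: 1.001
gripper_force: 0.0
[0.52553654 0.26718071 0.27130458] [ 9.72414031e-01 -2.33261550e-01 -4.86886180e-05]
[('dowel', array([117., 235.]), 0.88), ('dowel', array([245., 165.]), 0.84), ('dowel', array([267., 335.]), 0.67), ('red_end', array([253.,  78.]), 0.89), ('red_end', array([306., 288.]), 0.79), ('red_end', array([160., 187.]), 0.73), ('plain_end', array([ 74., 284.]), 0.74)]
(array([ 0.52935383,  0.27161752, -0.29846895]), [('cradle', [2.2, 1.9]), ('dowel', [0.1, 1.0]), ('red_end', [-4.6, 2.1]), ('plain_end', [3.6, -2.8]), ('cradle', [-5.8, -0.2]), ('dowel', [4.2, -10.6]), ('red_end', [3.4, 4.8]), ('plain_end', [2.6, 3.6]), ('dowel', [1.9, -3.4]), ('red_end', [-0.5, -1.6])])
(array([ 0.52765697,  0.27383331, -0.32220093]), [('dowel', [0.1, -1.2]), ('red_end', [-0.1, 1.1])])
[ 234   77   35   33 1036] [250.76833977  93.00289575] ((250.7523193359375, 92.95845794677734), (34.11406326293945, 30.785860061645508), 3.1798300743103027) [array([0.59979911, 0.25039687]), array([0.59936304, 0.25045327])]
```

View pics/w2.png

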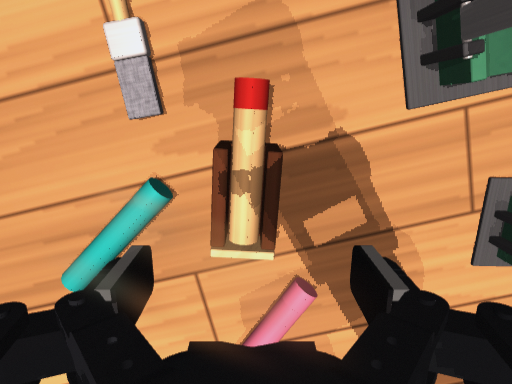

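The wrist view shows the red end at (251,93) and the dowel running down to (244,243), about 0.05 rad off tool x. I'll compute the shift to the grasp at x=+60.

Run:
```python
from h import *
print(toolshift([.5855,.2545,.13]),toolshift([.5855,.2545,.026]))
```

```text
[ 6.12632223 -0.17452049 14.13126341] [ 6.12665113 -0.17485925 24.5312634 ]
```

```bash
python3 -m creep '[[[3,0,3],[0,0,0.05]],[[6.1,-0.2,6],[0,0,0.055]],[[6.1,-0.2,9.5],[0,0,0.055]],[[6.1,-0.2,13],[0,0,0.055]],[[6.1,-0.2,16],[0,0,0.055]],[[6.1,-0.2,18],[0,0,0.055]],[[6.1,-0.2,18],[0,0,0.055]]]'
python3 - <<'E'
from h import *
f=robot.grab_frame("wrist"); save(f,"w3.png"); s=robot.read_state();print(s["eef_pos"],Ro.from_quat(s["orientation"]).as_matrix()[:,0])
h=cv2.cvtColor(f["color"],cv2.COLOR_RGB2HSV)
m=((h[...,1]>180)&((h[...,0]<6)|(h[...,0]>174))&(h[...,2]>90)).astype(np.uint8)
n,l,st,ce=cv2.connectedComponentsWithStats(m);k=1+np.argmax(st[1:,4]);print(st[k],ce[k],cv2.minAreaRect(np.argwhere(l==k)[:,::-1].astype(np.float32)),ray_z(f,ce[k],.06))
R=Ro.from_quat(s["orientation"]); print("grasp line px",proj(f,s["eef_pos"]-R.as_matrix()[:,2]*.019),"patch in tool",R.inv().apply(np.r_[ray_z(f,ce[k],.06),.06]-s["eef_pos"]))
E
```

```text
clock: 10.77
eef_pos: [0.5833, 0.2542, 0.0867]
orientation: [0.989, -0.146, -0.004, 0.002]
force: [-0.5, -0.8, -0.4]
opening: 1.0
gripper_force: 0.0
[0.58453921 0.25456514 0.08966896] [ 0.95765013 -0.28791246 -0.00355478]
[ 218  170   65   61 3536] [249.82126697 200.55458145] ((250.0, 200.0), (60.0, 64.0), 90.0) [0.59930296 0.25025912]
grasp line px [249.93584761 272.49515924] patch in tool [ 0.01548374 -0.00018699  0.02961378]
```

The patch is centred to 0.2 mm and aligned. I'll descend, grip and lift.

```bash
python3 -m creep '[[[0.1,0,2],[0,0,0]],[[0.1,0,4],[0,0,0]],[[0.1,0,5.5],[0,0,0]],[[0.1,0,6.2],[0,0,0]],[[0.1,0,6.2],[0,0,0]],[[0.1,0,6.2],[0,0,0]]]' && python3 -m creep '[[[0,0,0],[0,0,0]],[[0,0,0],[0,0,0]],[[0,0,0],[0,0,0]],[[0,0,0],[0,0,0]],[[0,0,0],[0,0,0]],[[0,0,0],[0,0,0]],[[0,0,0],[0,0,0]],[[0,0,0],[0,0,0]]]' 0 60 && python3 -m creep '[[[0,0,-0.5],[0,0,0]],[[0,0,-1.5],[0,0,0]],[[0,0,-3],[0,0,0]],[[0,0,-5],[0,0,0]],[[0,0,-7],[0,0,0]],[[0,0,-9],[0,0,0]],[[0,0,-11],[0,0,0]],[[0,0,-13],[0,0,0]]]' && python3 -m creep '[[[0,0,-3],[0,0,0]],[[0,0,-6],[0,0,0]],[[0,0,-9],[0,0,0]],[[0,0,-9],[0,0,0]],[[0,0,-9],[0,0,0]]]'
python3 - <<'E'
from h import *
fs=[robot.grab_frame(n) for n in("scene","side")]
save(fs[0],"lift.png")
for t in("red_end","plain_end","rest"):
    q=[robot.tip_of(f,t) for f in fs]
    print(t,[[np.round(px(d)).tolist() for d in k] for k in q])
# rest yaw from silhouette
for f in fs:
    for d in robot.silhouettes(f,"rest")[:1]:
        print(d["conf"],px(d),cv2.minAreaRect(np.argwhere(d["pixels"])[:,::-1].astype(np.float32)))
E
```

```text
clock: 11.32
eef_pos: [0.5871, 0.2548, 0.0309]
orientation: [0.989, -0.145, 0.001, -0.0]
force: [0.4, -0.2, 0.9]
opening: 0.999
gripper_force: 0.0
clock: 11.98
eef_pos: [0.5865, 0.2546, 0.0297]
orientation: [0.989, -0.145, 0.0, -0.0]
force: [0.5, -0.8, 3.7]
opening: 0.402
gripper_force: 59.4
clock: 12.65
eef_pos: [0.586, 0.2545, 0.1609]
orientation: [0.989, -0.145, -0.0, 0.0]
force: [0.4, -0.1, -1.2]
opening: 0.405
gripper_force: 59.8
clock: 13.07
eef_pos: [0.5864, 0.2546, 0.2514]
orientation: [0.989, -0.145, 0.002, -0.001]
force: [-0.4, -0.0, -2.0]
opening: 0.402
gripper_force: 59.8
red_end [[[292.0, 202.0], [357.0, 283.0], [349.0, 204.0], [319.0, 264.0], [122.0, 220.0]], [[210.0, 295.0], [292.0, 278.0], [196.0, 179.0]]]
plain_end [[[366.0, 167.0], [415.0, 204.0], [444.0, 293.0]], [[247.0, 216.0], [209.0, 361.0], [319.0, 341.0], [221.0, 198.0]]]
rest [[[166.0, 156.0], [315.0, 261.0]], [[317.0, 157.0]]]
0.98 [164.9152 146.1888] ((164.39230346679688, 145.63845825195312), (37.71349334716797, 24.382211685180664), 37.87498474121094)
0.92 [319.3856 147.4176] ((317.5769348144531, 150.38462829589844), (20.246559143066406, 29.399110794067383), 33.6900634765625)
```

Lifted, with the grip steady. I'll carry it to a hover beside the rest.

```bash
python3 -m creep '[[[0,2,-1],[0,0,0]],[[0,5,-2],[0,0,0]],[[0,9,-3],[0,0,0]],[[0,13,-3],[0,0,0]],[[0,17,-3],[0,0,0]],[[0,21,-3],[0,0,0]],[[0,25,-3],[0,0,0]],[[0,29,-3],[0,0,0]]]' && python3 -m creep '[[[0,4,0],[0,0,0]],[[0,8,0],[0,0,0]],[[0,12,0],[0,0,0]],[[0,16,0],[0,0,0]],[[0,20,0],[0,0,0]],[[0,24,0],[0,0,0]],[[0.5,26.5,0],[0,0,0]],[[0.5,26.5,0],[0,0,0]]]' && python3 -m creep '[[[0,0,0],[0,0,0]],[[0,0,0],[0,0,0]]]'
python3 - <<'E'
from h import *
f=robot.grab_frame("wrist");s=robot.read_state();print(s["eef_pos"])
save(f,"w4.png")
print([(px(d),d["conf"],ray_z(f,px(d),0)) for d in robot.tip_of(f,"rest")])
for d in robot.silhouettes(f,"rest")[:2]:
    p=d["pixels"]; w=[ray_z(f,q,.054) for q in np.argwhere(p)[:,::-1][::5]]
    (c,sz,a)=cv2.minAreaRect(np.array(w,np.float32)*1000); print(d["conf"],px(d),c,sz,a)
E
```

```text
clock: 14.23
eef_pos: [0.5018, -0.0247, 0.2795]
orientation: [0.989, -0.145, 0.0, 0.0]
force: [0.8, 0.0, -1.4]
opening: 0.403
gripper_force: 59.9
clock: 14.9
eef_pos: [0.4303, -0.2828, 0.2788]
orientation: [0.989, -0.148, -0.0, 0.0]
force: [0.1, 0.4, -1.1]
opening: 0.407
gripper_force: 60.0
clock: 15.07
eef_pos: [0.4313, -0.278, 0.2793]
orientation: [0.989, -0.145, -0.0, -0.0]
force: [-0.8, 1.3, -0.7]
opening: 0.403
gripper_force: 60.0
[ 0.43148648 -0.27756322  0.2794388 ]
[(array([234.7008, 104.9088]), 0.61, array([ 0.49811279, -0.27614239]))]
0.75 [235.4176 103.296 ] (500.1235656738281, -280.38775634765625) (83.46700286865234, 50.08454895019531) 88.18071746826172
```

View pics/w4.png

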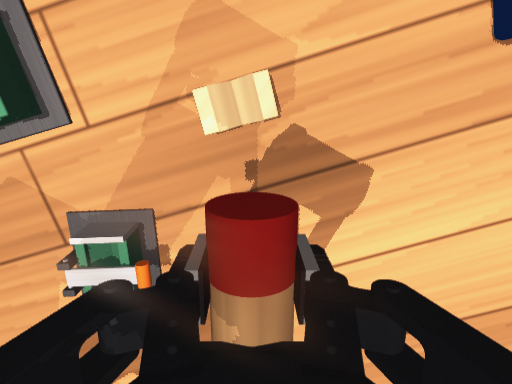

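The rest is at (236,101) in the wrist view, size 83×50 mm, centre about (0.500,-0.280) and yaw about -0.03. I'll align above it.

```bash
python3 -m creep '[[[2,-0.5,1],[0,0,-0.05]],[[5,-1.3,3],[0,0,-0.12]],[[8,-2.1,5],[0,0,-0.2]],[[11,-3,8],[0,0,-0.258]],[[12.6,-3.3,11],[0,0,-0.258]],[[12.6,-3.3,14],[0,0,-0.258]],[[12.6,-3.3,15],[0,0,-0.258]],[[12.6,-3.3,15],[0,0,-0.258]]]' && python3 -m creep '[[[0,0,0],[0,0,0]],[[0,0,0],[0,0,0]],[[0,0,0],[0,0,0]]]'
python3 - <<'E'
from h import *
s=robot.read_state();R=Ro.from_quat(s["orientation"]);print(s["eef_pos"],R.as_matrix()[:,0], toolshift([.562,-.282,.0372]),s["force"])
fs=[robot.grab_frame(n) for n in("scene","side")]
cv2.imwrite("pics/r.png",cv2.cvtColor(np.hstack([cv2.resize(f["color"][y-60:y+60,x-60:x+60],(390,390),interpolation=2) for f,(x,y) in zip(fs,[(165,130),(319,150)])]),cv2.COLOR_RGB2BGR))
E
```

```text
clock: 15.88
eef_pos: [0.5607, -0.2816, 0.1269]
orientation: [1.0, -0.016, -0.002, -0.002]
force: [-0.4, -0.5, -0.2]
opening: 0.399
gripper_force: 60.0
clock: 16.13
eef_pos: [0.5619, -0.2836, 0.1318]
orientation: [1.0, -0.017, 0.002, 0.001]
force: [-0.5, 0.0, -1.5]
opening: 0.4
gripper_force: 60.0
[ 0.56190375 -0.28358697  0.13176483] [ 0.99941113 -0.03416072  0.00322993] [-0.02634558 -0.18073224  9.45605619] [-0.5283547   0.00351235 -1.47183667]
```

View pics/r.png

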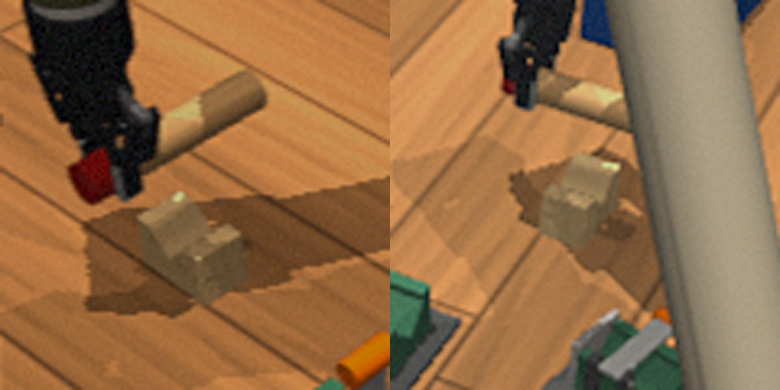

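The dowel is level and lined up over the rest (175,225 in the left crop). I'll lower it.

```bash
python3 -m creep '[[[0,-0.2,2],[0,0,0]],[[0,-0.2,4],[0,0,0]],[[0,-0.2,6],[0,0,0]],[[0,-0.2,7.5],[0,0,0]],[[0,-0.2,8.4],[0,0,0]],[[0,-0.2,8.7],[0,0,0]],[[0,-0.2,8.8],[0,0,0]],[[0,-0.2,8.8],[0,0,0]]]' && python3 -m creep '[[[0,0,0.2],[0,0,0]],[[0,0,0.4],[0,0,0]],[[0,0,0.5],[0,0,0]],[[0,0,0.6],[0,0,0]],[[0,0,0.6],[0,0,0]]]'
```

```text
clock: 16.9
eef_pos: [0.5619, -0.2815, 0.0422]
orientation: [1.0, -0.017, 0.001, 0.0]
force: [-0.1, -0.7, -2.0]
opening: 0.404
gripper_force: 60.0
clock: 17.32
eef_pos: [0.5622, -0.2822, 0.0368]
orientation: [1.0, -0.017, 0.001, 0.001]
force: [-0.3, -2.9, 7.2]
opening: 0.4
gripper_force: 61.0
```

Contact at the expected height. I'll release, rise and move back over the dowel to see it.

```bash
python3 -m creep '[[[0,0,0],[0,0,0]],[[0,0,0],[0,0,0]],[[0,0,0],[0,0,0]],[[0,0,0],[0,0,0]],[[0,0,0],[0,0,0]],[[0,0,0],[0,0,0]],[[0,0,0],[0,0,0]]]' 1 && python3 -m creep '[[[0,0,-1],[0,0,0]],[[0,0,-3],[0,0,0]],[[0,0,-6],[0,0,0]],[[0,0,-10],[0,0,0]],[[-2,0,-14],[0,0,0]],[[-5,0,-17],[0,0,0]],[[-9,0,-19],[0,0,0]],[[-12,0,-20],[0,0,0]]]' && python3 -m creep '[[[-1,0,0],[0,0,0]],[[-1,0,0],[0,0,0]],[[-1,0,0],[0,0,0]]]'
cat >> h.py <<'E'
def dowelpix(f,zs):
    o=[]
    for d in robot.silhouettes(f,"dowel"):
        p=d["pixels"]; 
        if p.sum()<100: continue
        w=np.array([ray_z(f,q,zs) for q in np.argwhere(p)[:,::-1][::3]],np.float32)
        c,sz,a=cv2.minAreaRect(w*1000); o.append((round(d["conf"],2),px(d).round().tolist(),np.round(c,1).tolist(),np.round(sz,1).tolist(),round(a,2)))
    return o
E
python3 - <<'E'
from h import *
f=robot.grab_frame("wrist");s=robot.read_state();print(s["eef_pos"],Ro.from_quat(s["orientation"]).as_matrix()[:,0]);save(f,"w5.png")
print(dowelpix(f,.06))
for t in("red_end","plain_end"): print(t,[(px(d).round(),round(d["conf"],2),ray_z(f,px(d),.0555)) for d in robot.tip_of(f,t)])
E
```

```text
clock: 17.9
eef_pos: [0.5615, -0.281, 0.0353]
orientation: [1.0, -0.017, -0.0, -0.0]
force: [0.5, -0.2, 0.2]
opening: 0.995
gripper_force: 0.0
clock: 18.57
eef_pos: [0.4407, -0.2769, 0.2384]
orientation: [1.0, -0.017, 0.002, 0.002]
force: [-0.1, -0.6, -0.0]
opening: 1.002
gripper_force: 0.0
clock: 18.82
eef_pos: [0.4317, -0.2768, 0.2357]
orientation: [1.0, -0.017, 0.0, 0.0]
force: [0.3, 0.3, -0.5]
opening: 0.999
gripper_force: 0.0
[ 0.43220035 -0.2767645   0.23517141] [ 9.99421121e-01 -3.40207745e-02  9.57795551e-05]
[]
red_end []
plain_end [(array([255., 194.]), 0.56, array([ 0.40940076, -0.27922252]))]
```

View pics/w5.png

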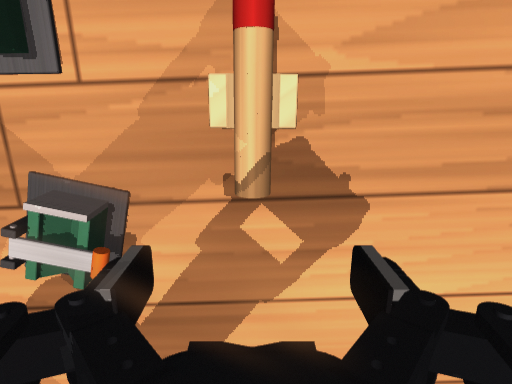

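The dowel lies centrally in the rest: red end at (253,10), plain end at (253,195), parallel to the tool.

Run:
```python
from h import *
f=robot.grab_frame("wrist");s=robot.read_state()
im=f["color"].astype(int); 
for r in (40,60,160,185): 
    g=np.abs(np.diff(im[r,215:295].sum(1))); print(r,[215+int(i) for i in np.argsort(-g)[:5]])
R=Ro.from_quat(s["orientation"])
for q in((253.5,60),(253.3,170)):
    w=ray_z(f,q,.0555);print(w,R.inv().apply(np.r_[w,.0555]-s["eef_pos"]))
print(toolshift([.4365,-.279,.0372]))
```

```text
40 [233, 277, 234, 272, 235]
60 [233, 277, 234, 235, 271]
160 [256, 235, 259, 271, 236]
185 [223, 234, 270, 250, 269]
[ 0.53583515 -0.28136962] [0.10376035 0.00149599 0.17899829]
[ 0.43471687 -0.27806732] [0.0025882  0.0015432  0.17908553]
[ 0.44170245  0.24332949 19.73831409]
```

```bash
python3 -m creep '[[[0.4,0.15,3],[0,0,0]],[[0.4,0.15,7],[0,0,0]],[[0.4,0.15,11],[0,0,0]],[[0.4,0.15,14.5],[0,0,0]],[[0.4,0.15,17],[0,0,0]],[[0.4,0.15,18.8],[0,0,0]],[[0.4,0.15,19.7],[0,0,0]],[[0.4,0.15,19.7],[0,0,0]]]' && python3 -m creep '[[[0,0,0],[0,0,0]],[[0,0,0],[0,0,0]],[[0,0,0],[0,0,0]],[[0,0,0],[0,0,0]],[[0,0,0],[0,0,0]],[[0,0,0],[0,0,0]],[[0,0,0],[0,0,0]],[[0,0,0],[0,0,0]]]' 0 60 && python3 -m creep '[[[0,0,0],[0,0,0]],[[0,0,-0.5],[0,0,0]],[[0,0,-1.5],[0,0,0]],[[0,0,-3],[0,0,0]],[[0,0,-6],[0,0,0]],[[0,0,-10],[0,0,0]],[[0,0,-14],[0,0,0]],[[0,0,-18],[0,0,0]]]' && python3 -m creep '[[[0,0,-2],[0,0,0]],[[0,0,-4],[0,0,0]],[[0,0,-6],[0,0,0]],[[0,0,-6],[0,0,0]]]'
python3 - <<'E'
from h import *
f=robot.grab_frame("wrist");s=robot.read_state();print(s["eef_pos"],Ro.from_quat(s["orientation"]).as_matrix()[:,0])
print(toolshift([.44,-.011,.28]))
E
```

```text
clock: 19.73
eef_pos: [0.4353, -0.2777, 0.0364]
orientation: [1.0, -0.017, -0.001, -0.001]
force: [1.1, 1.0, 0.0]
opening: 1.002
gripper_force: 0.0
clock: 20.4
eef_pos: [0.4357, -0.2784, 0.0388]
orientation: [1.0, -0.017, 0.0, 0.0]
force: [-0.7, 1.8, 4.8]
opening: 0.4
gripper_force: 59.6
clock: 21.07
eef_pos: [0.4349, -0.278, 0.2202]
orientation: [1.0, -0.017, -0.001, -0.0]
force: [0.1, -1.1, -2.2]
opening: 0.403
gripper_force: 59.9
clock: 21.4
eef_pos: [0.4361, -0.279, 0.2819]
orientation: [1.0, -0.017, 0.002, 0.002]
force: [-0.7, 0.8, -0.9]
opening: 0.4
gripper_force: 60.0
[ 0.43570887 -0.27864088  0.27949743] [ 0.99941645 -0.03410153  0.00196002]
[ -0.48373541 -26.76296996  -0.11180773]
```

Gripped at the plain end. I'll take a look at the V-block from an offset hover before placing.

```bash
python3 -m creep '[[[0.5,-4,0],[0,0,-0.01]],[[1.5,-8,0],[0,0,-0.02]],[[2.5,-12,0],[0,0,-0.03]],[[3,-16,0],[0,0,-0.05]],[[3,-18,0],[0,0,-0.05]],[[3,-18,0],[0,0,-0.05]],[[3,-18,0],[0,0,-0.05]],[[3,-18,0],[0,0,-0.05]]]'
python3 - <<'E'
from h import *
fs=[robot.grab_frame(n) for n in("wrist","scene","side")];f=fs[0];s=robot.read_state();print(s["eef_pos"],Ro.from_quat(s["orientation"]).as_matrix()[:,0]);save(f,"w6.png")
o=collect(fs,MODELS["vb"])
print(fit(MODELS["vb"],o,[.5785,-.0106,.019]))
print(fit(MODELS["vb"],[x for x in o if x[0] is f],[.5785,-.0106,.019]))
a=[.5785,-.0106,.019]
for l in[(.09,.038,.076),(.09,-.038,.076),(-.02,-.042,.066),(-.02,-.026,.066),(.09,-.026,.066),(-.04,-.05,.008)]: print(l,proj(f,world(a,l)))
E
```

```text
clock: 22.12
eef_pos: [0.4714, -0.0998, 0.2773]
orientation: [1.0, 0.008, -0.001, -0.0]
force: [0.0, -0.2, -2.1]
opening: 0.405
gripper_force: 60.2
[ 0.47149608 -0.10041662  0.27778695] [ 9.99895702e-01  1.44113945e-02 -9.47052233e-04]
(array([ 0.57680405, -0.00843442, -0.03908443]), [('vblock', [2.0, 0.1]), ('seat', [1.4, -1.0]), ('strap_hinge', [0.3, -0.5]), ('vblock', [3.1, -3.3]), ('seat', [-2.1, 2.9]), ('stop_face', [-3.7, 2.5]), ('strap_hinge', [3.4, 0.7]), ('vblock', [-6.0, 4.1]), ('seat', [1.6, 9.2]), ('stop_face', [1.2, -0.1]), ('strap_hinge', [1.9, -0.5])])
(array([ 0.57618531, -0.00721406, -0.04978482]), [('vblock', [0.7, 0.8]), ('seat', [0.1, -0.3]), ('strap_hinge', [-0.7, -0.4])])
(0.09, 0.038, 0.076) [110.91277378 -51.41100249]
(0.09, -0.038, 0.076) [196.15239947 -51.71200783]
(-0.02, -0.042, 0.066) [206.87996952  79.36734537]
(-0.02, -0.026, 0.066) [191.02906556  79.41053031]
(0.09, -0.026, 0.066) [184.87387173 -46.83986228]
(-0.04, -0.05, 0.008) [220.58628067 100.11533434]
```

View pics/w6.png

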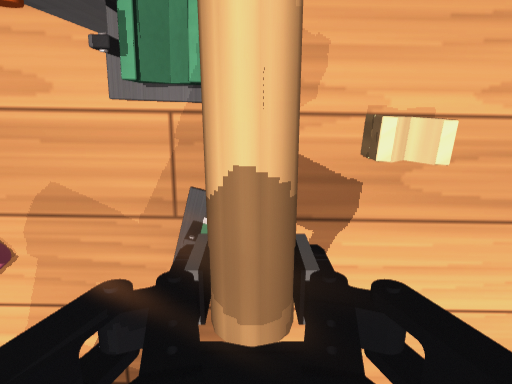

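The block is mostly out of view here (plate edge near (155,100)), and the network fit disagrees on yaw. I'll fit the edges of the clean first wrist picture instead, rebuilding its camera pose from the fixed camera-to-tool transform.

Run:
```python
from h import *
f=robot.grab_frame("wrist");s=robot.read_state()
Rt=Ro.from_quat(s["orientation"]).as_matrix(); p=s["eef_pos"]
# cam = R X + t ; X = Rt x + p
Rc=np.array(f["R"])@Rt; tc=np.array(f["R"])@p+f["t"]
R0=Ro.from_quat([.70711,.70710,0,0]).as_matrix(); p0=np.array([.54997,0,.2313])
g={"mtx":f["mtx"],"R":Rc@R0.T,"t":tc-Rc@R0.T@p0}
print(-g["R"].T@g["t"])
im=cv2.imread("pics/wrist.png"); h=cv2.cvtColor(im,cv2.COLOR_BGR2HSV)
G=((h[...,0]>60)&(h[...,0]<95)&(h[...,1]>90)); G[:,:200]=0
print("green bbox",np.argwhere(G).min(0),np.argwhere(G).max(0))
cols=np.arange(268,364,4)
bot=[(c+.5,np.flatnonzero(G[:,c]).max()+1) for c in cols]
w=np.array([ray_z(g,q,.066) for q in bot]);k=np.polyfit(w[:,0],w[:,1],1);print("bottom edge yaw",np.arctan(k[0]),"y at .59",np.polyval(k,.59),np.std(w[:,1]-np.polyval(k,w[:,0])))
rows=np.arange(140,222,4)
lf=[(np.flatnonzero(G[r,:]).min(),r+.5) for r in rows];print(lf[::4])
w=np.array([ray_z(g,q,.066) for q in lf]);k=np.polyfit(w[:,1],w[:,0],1);print("left edge yaw",-np.arctan(k[0]),"x at -.03",np.polyval(k,-.03))
Wt=((h[...,1]<40)&(h[...,2]>170)).astype(np.uint8); Wt[:,:340]=0;Wt[:,420:]=0;Wt[:140]=0;Wt[245:]=0
wl=np.argwhere(Wt)[:,::-1]; print("white",len(wl),wl.min(0),wl.max(0))
we=[(np.flatnonzero(Wt[r]).min(),r+.5) for r in range(160,228,3) if Wt[r].any()]
w=np.array([ray_z(g,q,.076) for q in we]);k=np.polyfit(w[:,1],w[:,0],1);print("stop top edge yaw",-np.arctan(k[0]),"x at -.01",np.polyval(k,-.01),np.std(w[:,0]-np.polyval(k,w[:,1])))
print("white lower end",ray_z(g,(379,231),.076))
# inner edge of -y wall and plate bottom/left/top edges
gray=cv2.cvtColor(im,cv2.COLOR_BGR2GRAY).astype(int)
for c in(280,300,320,340,352): print(c,[(int(i)+195,int(np.diff(gray[195:238,c])[i])) for i in np.argsort(-np.abs(np.diff(gray[195:238,c])))[:4]])
pt=[]
for c in range(250,385,6):
    d=np.diff(gray[85:115,c]); pt.append((c+.5,86+np.argmin(d)))
w=np.array([ray_z(g,q,.008) for q in pt]);k=np.polyfit(w[:,0],w[:,1],1);print("plate top edge yaw",np.arctan(k[0]),np.polyval(k,.59))
pl=[(231+np.argmin(np.diff(gray[r,230:255])),r+.5) for r in range(105,225,6)]
w=np.array([ray_z(g,q,.008) for q in pl]);k=np.polyfit(w[:,1],w[:,0],1);print("plate left yaw",-np.arctan(k[0]),"x at -.01",np.polyval(k,-.01))
```

```text
[0.54992549 0.06724817 0.373437  ]
green bbox [135 259] [226 377]
bottom edge yaw -0.021269043326299454 y at .59 -0.050402348172037884 0.0003416699456024109
[(np.int64(261), np.float64(140.5)), (np.int64(260), np.float64(156.5)), (np.int64(260), np.float64(172.5)), (np.int64(259), np.float64(188.5)), (np.int64(259), np.float64(204.5)), (np.int64(260), np.float64(220.5))]
left edge yaw -0.009802196440863015 x at -.03 0.5571883696240258
white 759 [374 153] [393 230]
stop top edge yaw -0.017037268893810867 x at -.01 0.6685744061748609 0.00026870315379282246
white lower end [ 0.67223475 -0.05220979]
280 [(229, 80), (218, 44), (210, 18), (236, -17)]
300 [(230, 51), (221, 39), (224, -21), (210, 19)]
320 [(230, 97), (210, 34), (225, -32), (207, -31)]
340 [(231, 55), (211, 43), (208, -35), (225, -26)]
352 [(231, 69), (211, 45), (208, -40), (225, -22)]
plate top edge yaw -0.02172626883770736 0.07079045423281657
plate left yaw -0.011740776049595508 x at -.01 0.5380304863405447
```

Yaw is about -0.02 and the origin x about 0.578, but y is somewhere between -0.008 and -0.012. I'll back off so the whole block shows beside the held dowel and measure again.

```bash
python3 -m creep '[[[-2,1,0],[0,0,0.01]],[[-4,2,0],[0,0,0.03]],[[-6,3,0],[0,0,0.035]],[[-7,3.5,0],[0,0,0.035]],[[-7,3.5,0],[0,0,0.035]],[[-7,3.5,0],[0,0,0.035]],[[-7,3.5,0],[0,0,0.035]]]'
python3 - <<'E'
from h import *
f=robot.grab_frame("wrist");s=robot.read_state();print(s["eef_pos"],Ro.from_quat(s["orientation"]).as_matrix()[:,0]);save(f,"w7.png")
cv2.imwrite("pics/w7c.png",cv2.cvtColor(cv2.resize(f["color"][0:150,60:260],(800,600),interpolation=2),cv2.COLOR_RGB2BGR))
o=collect([f],MODELS["vb"]);print(fit(MODELS["vb"],o,[.578,-.01,-.02]))
for y in(-.008,-.012):
  a=[.578,y,-.02]
  for l in[(.09,-.042,.076),(-.02,-.042,.066),(-.02,-.026,.066),(-.02,.026,.066),(.06,-.026,.066),(.06,-.042,.066),(-.02,0,.03)]: print(l,proj(f,world(a,l)).round(1),((proj(f,world(a,l))-[60,0])*4).round())
E
```

```text
clock: 23.5
eef_pos: [0.4029, -0.1354, 0.2784]
orientation: [1.0, -0.009, 0.0, 0.0]
force: [-0.0, 0.4, -1.2]
opening: 0.403
gripper_force: 60.2
[ 0.40291389 -0.13533397  0.27830727] [ 9.99832991e-01 -1.82735329e-02  2.62738511e-04]
(array([ 0.58121864, -0.0089254 , -0.02      ]), [('vblock', [0.0, -0.0])])
(0.09, -0.042, 0.076) [ 147.2 -138.2] [ 349. -553.]
(-0.02, -0.042, 0.066) [159.7   9.7] [399.  39.]
(-0.02, -0.026, 0.066) [143.    9.7] [332.  39.]
(-0.02, 0.026, 0.066) [89.   9.6] [116.  38.]
(0.06, -0.026, 0.066) [135.5 -89.4] [ 302. -357.]
(0.06, -0.042, 0.066) [153.3 -89.3] [ 373. -357.]
(-0.02, 0, 0.03) [129.3  18.7] [277.  75.]
(0.09, -0.042, 0.076) [ 151.9 -138.4] [ 368. -553.]
(-0.02, -0.042, 0.066) [163.8   9.7] [415.  39.]
(-0.02, -0.026, 0.066) [147.2   9.6] [349.  38.]
(-0.02, 0.026, 0.066) [93.1  9.5] [133.  38.]
(0.06, -0.026, 0.066) [139.9 -89.5] [ 320. -358.]
(0.06, -0.042, 0.066) [157.7 -89.4] [ 391. -358.]
(-0.02, 0, 0.03) [133.1  18.6] [292.  75.]
```

View pics/w7c.png

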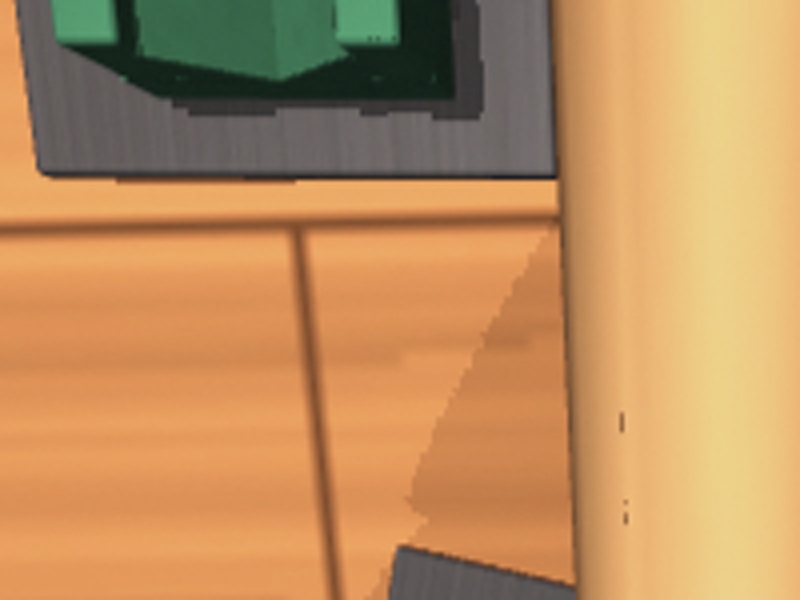

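End-on view: the wall edges at columns 115, 335 and 400 of the crop match the prediction for y=-0.008, and the apex is at (277,80), so the V-block is at about (0.577,-0.008), yaw -0.02. I'll go above it, 6 mm short of the stop.

```bash
python3 -m creep '[[[2,-2.5,0],[0,0,0.004]],[[4,-5,0],[0,0,0.004]],[[6,-7.5,0],[0,0,0.004]],[[8,-10,0],[0,0,0.004]],[[10.2,-13,0],[0,0,0.004]],[[10.2,-13.1,0],[0,0,0.004]],[[10.2,-13.1,0],[0,0,0.004]],[[10.2,-13.1,0],[0,0,0.004]]]' && python3 -m creep '[[[0,0,3],[0,0,0]],[[0,0,6],[0,0,0]],[[0,0,9],[0,0,0]],[[0,0,12],[0,0,0]],[[0,0,14],[0,0,0]],[[0,0,15],[0,0,0]],[[0,0,15],[0,0,0]],[[0,0,15],[0,0,0]]]'
python3 - <<'E'
from h import *
fs=[robot.grab_frame(n) for n in("scene","side","wrist")]
s=robot.read_state();print(toolshift([.507,-.0065,.0388]),Ro.from_quat(s["orientation"]).as_matrix()[:,0])
for t in("red_end","strap_handle","strap_hinge","stop_face"):
    print(t,[[(px(d).round().tolist(),round(d["conf"],2)) for d in robot.tip_of(f,t)] for f in fs])
p=[.577,-.008,-.02]
for f in fs: print("hinge,stop,red pred",proj(f,world(p,(.035,.052,.0775))),proj(f,world(p,(.09,0,.0555))),proj(f,np.r_[world([*s["eef_pos"][:2],-.02],(.154,0,0))[:2],s["eef_pos"][2]+.0175]), [ (q,proj(f,world(p,(.035,.052-.118*np.cos(q),.0775+.118*np.sin(q)))).round()) for q in(1.5,1.7,1.9)])
E
```

```text
clock: 24.42
eef_pos: [0.5065, -0.0065, 0.2781]
orientation: [1.0, -0.011, -0.0, 0.0]
force: [0.0, -1.0, -0.9]
opening: 0.402
gripper_force: 60.4
clock: 25.08
eef_pos: [0.5065, -0.0074, 0.1287]
orientation: [1.0, -0.012, -0.0, 0.0]
force: [0.2, 0.9, -0.7]
opening: 0.398
gripper_force: 60.4
[-0.03368783 -0.05714521  9.07077711] [ 0.99972102 -0.02351755  0.00219373]
red_end [[([348.0, 203.0], 0.93), ([185.0, 194.0], 0.7), ([357.0, 282.0], 0.67)], [([208.0, 298.0], 0.89), ([294.0, 280.0], 0.79), ([232.0, 152.0], 0.76)], []]
strap_handle [[([245.0, 135.0], 0.69), ([217.0, 180.0], 0.64), ([190.0, 220.0], 0.36)], [([259.0, 182.0], 0.73), ([344.0, 190.0], 0.6), ([229.0, 267.0], 0.58), ([238.0, 155.0], 0.55)], []]
strap_hinge [[([217.0, 215.0], 0.78), ([266.0, 153.0], 0.63)], [([327.0, 206.0], 0.78), ([238.0, 189.0], 0.74)], [([152.0, 27.0], 0.94)]]
stop_face [[([185.0, 222.0], 0.72), ([244.0, 158.0], 0.65), ([185.0, 193.0], 0.58)], [([321.0, 193.0], 0.93), ([234.0, 178.0], 0.75)], [([151.0, 26.0], 0.48)]]
hinge,stop,red pred [218.59358252 213.0533881 ] [187.13669943 220.96357193] [184.90050325 193.35860857] [(1.5, array([213., 176.])), (1.7, array([221., 181.])), (1.9, array([229., 188.]))]
hinge,stop,red pred [239.98814003 186.46397415] [233.73122128 175.93394059] [234.21439262 153.50903517] [(1.5, array([240., 154.])), (1.7, array([236., 159.])), (1.9, array([232., 165.]))]
hinge,stop,red pred [152.8103976   29.28954744] [249.82220088 -71.25005744] [ 249.76761459 -205.39529027] [(1.5, array([  21., -101.])), (1.7, array([-98., -99.])), (1.9, array([-181.,  -83.]))]
```

The predictions match what the networks see, and the strap is at about 1.6. I'll lower gently.

```bash
python3 -m creep '[[[0,-0.05,1.5],[0,0,0]],[[0,-0.05,3],[0,0,0]],[[0,-0.05,4.5],[0,0,0]],[[0,-0.05,6],[0,0,0]],[[0,-0.05,7],[0,0,0]],[[0,-0.05,7.8],[0,0,0]],[[0,-0.05,8.3],[0,0,0]],[[0,-0.05,8.4],[0,0,0]]]' && python3 -m creep '[[[0,0,0.1],[0,0,0]],[[0,0,0.2],[0,0,0]],[[0,0,0.3],[0,0,0]],[[0,0,0.4],[0,0,0]],[[0,0,0.5],[0,0,0]],[[0,0,0.55],[0,0,0]],[[0,0,0.55],[0,0,0]]]'
```

```text
clock: 26.5
eef_pos: [0.5065, -0.006, 0.0437]
orientation: [1.0, -0.012, -0.001, -0.0]
force: [-0.4, 0.3, -1.8]
opening: 0.398
gripper_force: 60.4
clock: 27.08
eef_pos: [0.507, -0.0063, 0.0392]
orientation: [1.0, -0.012, 0.0, 0.0]
force: [-1.5, -1.5, 3.6]
opening: 0.401
gripper_force: 60.8
```

Seated at the expected height. Now I'll push towards the stop in small steps.

```bash
python3 -m creep '[[[0.1,0,0],[0,0,0]],[[0.2,0,0],[0,0,0]],[[0.3,0,0],[0,0,0]],[[0.4,0,0],[0,0,0]],[[0.4,0,0],[0,0,0]]]' - 25 && python3 -m creep '[[[0.1,0,0],[0,0,0]],[[0.2,0,0],[0,0,0]],[[0.2,0,0],[0,0,0]]]' && python3 -m creep '[[[0.1,0,0],[0,0,0]],[[0.2,0,0],[0,0,0]],[[0.2,0,0],[0,0,0]]]'
```

```text
clock: 27.5
eef_pos: [0.5105, -0.0067, 0.039]
orientation: [1.0, -0.012, -0.0, 0.0]
force: [-3.8, -4.9, 4.1]
opening: 0.402
gripper_force: 60.9
clock: 27.75
eef_pos: [0.5124, -0.0067, 0.039]
orientation: [1.0, -0.012, -0.001, 0.0]
force: [-4.6, -5.0, 4.5]
opening: 0.401
gripper_force: 60.9
clock: 28.0
eef_pos: [0.5131, -0.0067, 0.0389]
orientation: [1.0, -0.011, -0.002, 0.0]
force: [-9.8, -6.0, 7.4]
opening: 0.398
gripper_force: 61.4
```

```bash
python3 -m creep '[[[0.1,0,0],[0,0,0]],[[0.1,0,0],[0,0,0]],[[0.1,0,0],[0,0,0]]]' && python3 -m creep '[[[0.1,0,0],[0,0,0]],[[0.1,0,0],[0,0,0]],[[0.1,0,0],[0,0,0]]]'
```

```text
clock: 28.25
eef_pos: [0.5131, -0.0067, 0.0388]
orientation: [1.0, -0.011, -0.003, 0.0]
force: [-13.9, -7.0, 10.0]
opening: 0.399
gripper_force: 61.7
clock: 28.5
eef_pos: [0.5131, -0.0067, 0.0388]
orientation: [1.0, -0.011, -0.004, 0.0]
force: [-16.9, -8.6, 13.9]
opening: 0.404
gripper_force: 62.0
```

Hard against the stop. I'll relax the push, release, and rise clear.

```bash
python3 -m creep '[[[-0.25,0.05,-0.05],[0,0,0]],[[-0.25,0.05,-0.05],[0,0,0]],[[-0.25,0.05,-0.05],[0,0,0]]]' && python3 -m creep '[[[0,0,0],[0,0,0]],[[0,0,0],[0,0,0]],[[0,0,0],[0,0,0]],[[0,0,0],[0,0,0]],[[0,0,0],[0,0,0]],[[0,0,0],[0,0,0]],[[0,0,0],[0,0,0]]]' 1 && python3 -m creep '[[[0,0,-1],[0,0,0]],[[0,0,-3],[0,0,0]],[[0,0,-6],[0,0,0]],[[0,0,-10],[0,0,0]],[[0,0,-14],[0,0,0]],[[-3,0,-18],[0,0,0]],[[-6,0,-21],[0,0,0]],[[-9,0,-24],[0,0,0]]]' && python3 -m creep '[[[-2,0,0],[0,0,0]],[[-2,0,0],[0,0,0]],[[-2,0,0],[0,0,0]]]'
python3 - <<'E'
from h import *
fs=[robot.grab_frame(n) for n in("wrist","scene","side")];f=fs[0];s=robot.read_state();print(s["eef_pos"],Ro.from_quat(s["orientation"]).as_matrix()[:,0]);save(f,"w8.png")
p=[.577,-.008,-.02]
for n,l in(("red_end",(.09,0,.0555)),("plain_end",(-.09,0,.0555)),("dowel",(0,0,.0555)),("strap_handle",(.035,.052,.195))):
    print(n,[[(px(d).round().tolist(),round(d["conf"],2)) for d in robot.tip_of(g,n)] for g in fs],"pred",[proj(g,world(p,l)).round().tolist() for g in fs])
gray=cv2.cvtColor(f["color"],cv2.COLOR_RGB2GRAY).astype(int)
h=cv2.cvtColor(f["color"],cv2.COLOR_RGB2HSV)
m=((h[...,1]>180)&((h[...,0]<6)|(h[...,0]>174))&(h[...,2]>90)).astype(np.uint8)
n,l,st,ce=cv2.connectedComponentsWithStats(m)
for k in range(1,n):
    if st[k,4]>80: print("red",st[k],ce[k],ray_z(f,ce[k],.07))
print("pred red patch centre",world(p,(.075,0,.0555)))
E
```

```text
clock: 28.75
eef_pos: [0.5132, -0.0068, 0.0394]
orientation: [1.0, -0.011, -0.001, 0.0]
force: [-7.2, -3.3, 6.7]
opening: 0.396
gripper_force: 61.0
clock: 29.33
eef_pos: [0.5142, -0.0067, 0.0393]
orientation: [1.0, -0.011, 0.0, -0.0]
force: [-0.3, -0.5, -0.3]
opening: 1.002
gripper_force: 0.0
clock: 30.0
eef_pos: [0.4299, -0.0046, 0.2738]
orientation: [1.0, -0.011, 0.0, 0.0]
force: [0.3, 0.1, 0.7]
opening: 0.998
gripper_force: 0.0
clock: 30.25
eef_pos: [0.4107, -0.0043, 0.2728]
orientation: [1.0, -0.012, 0.001, 0.0]
force: [0.6, -0.5, -0.1]
opening: 0.999
gripper_force: 0.0
[ 0.41172089 -0.00442095  0.27171391] [ 0.99973608 -0.02294027 -0.00122671]
red_end [[([63.0, 220.0], 0.8)], [([358.0, 285.0], 0.73), ([187.0, 221.0], 0.66), ([346.0, 205.0], 0.58)], [([291.0, 281.0], 0.95), ([233.0, 176.0], 0.74), ([209.0, 296.0], 0.59), ([260.0, 197.0], 0.29)]] pred [[251.0, -118.0], [187.0, 221.0], [234.0, 176.0]]
plain_end [[([253.0, 94.0], 0.73)], [([240.0, 178.0], 0.95), ([416.0, 204.0], 0.7), ([443.0, 294.0], 0.63)], [([283.0, 192.0], 0.98), ([208.0, 359.0], 0.86), ([319.0, 341.0], 0.78)]] pred [[252.0, 93.0], [239.0, 181.0], [285.0, 195.0]]
dowel [[([22.0, 263.0], 0.96)], [([214.0, 198.0], 0.86), ([399.0, 285.0], 0.64), ([382.0, 205.0], 0.59)], [([206.0, 323.0], 0.91), ([258.0, 187.0], 0.78), ([305.0, 309.0], 0.6)]] pred [[252.0, -4.0], [214.0, 200.0], [259.0, 185.0]]
strap_handle [[([351.0, 225.0], 0.57)], [([218.0, 178.0], 0.65), ([317.0, 263.0], 0.65), ([245.0, 133.0], 0.54), ([165.0, 152.0], 0.39)], [([237.0, 157.0], 0.55), ([344.0, 187.0], 0.55)]] pred [[154.0, -159.0], [216.0, 178.0], [239.0, 156.0]]
pred red patch centre [ 0.651985  -0.0094999  0.0555   ]
```

Red end predicted (187,221) and (234,176), seen (187,221) and (233,176), so the dowel is seated on the stop. Next the strap: with fingers shut, I'll go to the far (+y) side of the handle.

```bash
python3 -m creep '[[[2,-1,-3],[0,0,0]],[[5,-3,-3],[0,0,0]],[[8,-5,-3],[0,0,0]],[[11,-7,-3],[0,0,0]],[[14,-9,-3],[0,0,0]],[[17,-11,-3],[0,0,0]],[[19.9,-12.4,-3],[0,0,0]],[[19.9,-12.4,-3],[0,0,0]]]' 0 40 && python3 -m creep '[[[0,0,3],[0,0,0]],[[0,0,6],[0,0,0]],[[0,0,9],[0,0,0]],[[0,0,11],[0,0,0]],[[0,0,11],[0,0,0]],[[0,0,11],[0,0,0]]]'
python3 - <<'E'
from h import *
fs=[robot.grab_frame(n) for n in("wrist","scene","side")];f=fs[0];s=robot.read_state();save(f,"w9.png")
p=[.577,-.008,-.02]
for q in(1.5,1.6,1.7): 
  w=world(p,(.035,.052-.118*np.cos(q),.0775+.118*np.sin(q)));print(q,w,[proj(g,w).round() for g in fs],toolshift(w))
print([[(px(d).round().tolist(),round(d["conf"],2)) for d in robot.tip_of(g,"strap_handle")] for g in fs])
for g in fs:
  h=cv2.cvtColor(g["color"],cv2.COLOR_RGB2HSV)
  m=((h[...,1]>200)&(h[...,0]>8)&(h[...,0]<15)&(h[...,2]>170)).astype(np.uint8)
  n,l,st,ce=cv2.connectedComponentsWithStats(m); print([(st[k].tolist(),ce[k].round()) for k in range(1,n) if st[k,4]>60])
E
```

```text
clock: 31.67
eef_pos: [0.6162, 0.1172, 0.2997]
orientation: [1.0, -0.01, -0.001, -0.0]
force: [1.2, -0.6, -0.1]
opening: 0.005
gripper_force: 0.0
clock: 32.17
eef_pos: [0.6127, 0.1149, 0.1924]
orientation: [1.0, -0.012, -0.001, 0.0]
force: [1.0, -0.4, 0.8]
opening: 0.003
gripper_force: 0.0
1.5 [0.612866   0.03494433 0.19520441] [array([426., 250.]), array([213., 176.]), array([240., 154.])] [ 0.11073246  8.00772275 -0.07360689]
1.6 [0.61310184 0.0467345  0.19544969] [array([401., 250.]), array([217., 178.]), array([238., 156.])] [ 0.10731825  6.82847294 -0.09806693]
1.7 [0.61333698 0.05849026 0.19451645] [array([374., 249.]), array([221., 181.]), array([236., 159.])] [ 1.03496238e-01  5.65267378e+00 -4.67647315e-03]
[[([387.0, 249.0], 0.59)], [([217.0, 179.0], 0.59)], [([234.0, 158.0], 0.91), ([344.0, 192.0], 0.6)]]
[([366, 209, 53, 90, 3377], array([392., 255.]))]
[]
[]
```

The handle is at (392,255), so the strap is near 1.64 rad. I'll push it round slowly along its arc.

```bash
python3 -m creep '[[[0,2.5,0],[0,0,0]],[[0,3.8,0],[0,0,0]],[[0,4.6,0],[0,0,0]],[[0,5.4,0],[0,0,0]],[[0,6.2,0],[0,0,0]],[[0,7,0.1],[0,0,0]],[[0,7.8,0.4],[0,0,0]],[[0,8.6,0.7],[0,0,0]]]' && python3 -m creep '[[[0,0.4,0.2],[0,0,0]],[[0,0.8,0.4],[0,0,0]],[[0,1.2,0.6],[0,0,0]],[[0,1.6,0.8],[0,0,0]],[[0,2,1],[0,0,0]],[[0,2,1],[0,0,0]]]'
python3 - <<'E'
from h import *
fs=[robot.grab_frame(n) for n in("wrist","scene","side")]
p=[.577,-.008,-.02]
for q in(1.2,1.1,1.,.9,.8): 
  w=world(p,(.035,.052-.118*np.cos(q),.0775+.118*np.sin(q)));print(q,w.round(4),[proj(g,w).round().tolist() for g in fs])
print([[(px(d).round().tolist(),round(d["conf"],2)) for d in robot.tip_of(g,"strap_handle")] for g in fs])
E
```

```text
clock: 33.13
eef_pos: [0.6109, 0.0285, 0.1851]
orientation: [1.0, -0.011, -0.0, -0.0]
force: [-0.2, -0.3, -0.0]
opening: 0.003
gripper_force: 0.2
clock: 33.63
eef_pos: [0.6103, 0.0085, 0.1749]
orientation: [1.0, -0.012, -0.0, 0.0]
force: [-0.5, 0.3, -0.3]
opening: 0.001
gripper_force: 0.0
1.2 [6.122e-01 5.000e-04 1.875e-01] [[270.0, 260.0], [202.0, 171.0], [246.0, 150.0]]
1.1 [ 0.612  -0.0102  0.1827] [[294.0, 255.0], [199.0, 170.0], [248.0, 149.0]]
1.0 [ 0.6118 -0.0205  0.1768] [[315.0, 249.0], [196.0, 170.0], [250.0, 149.0]]
0.9 [ 0.6116 -0.03    0.1699] [[332.0, 243.0], [194.0, 170.0], [252.0, 149.0]]
0.8 [ 0.6114 -0.0389  0.1621] [[346.0, 236.0], [191.0, 171.0], [253.0, 149.0]]
[[([305.0, 249.0], 0.81)], [([197.0, 169.0], 0.85), ([245.0, 134.0], 0.48)], [([246.0, 149.0], 0.83), ([346.0, 190.0], 0.73)]]
```

Following well, at about 1.05. I'll continue to 0.7, then let it sink.

```bash
python3 -m creep '[[[0,0.4,0.3],[0,0,0]],[[0,0.8,0.6],[0,0,0]],[[0,1.2,0.9],[0,0,0]],[[0,1.6,1.2],[0,0,0]],[[0,2,1.6],[0,0,0]],[[0,2.4,1.9],[0,0,0]],[[0,2.8,2.2],[0,0,0]],[[0,3,2.4],[0,0,0]]]' && python3 -m creep '[[[0,0,-1],[0,0,0]],[[0,0,-3],[0,0,0]],[[0,0,-5],[0,0,0]],[[0,0,-6],[0,0,0]],[[-4,0,-8],[0,0,0]],[[-8,0,-10],[0,0,0]],[[-12,0,-11],[0,0,0]],[[-15,0,-11],[0,0,0]]]'
cat > chk.py <<'E'
from h import *
fs=[robot.grab_frame(n) for n in("wrist","scene","side")]
p=[.577,-.008,-.02]
for q in(.8,.6,.4,.2,0,-.08): 
  w=world(p,(.035,.052-.118*np.cos(q),.0775+.118*np.sin(q)));print(q,w.round(4),[proj(g,w).round().tolist() for g in fs])
print([[(px(d).round().tolist(),round(d["conf"],2)) for d in robot.tip_of(g,"strap_handle")] for g in fs])
for n,l in(("red_end",(.09,0,.0555)),("plain_end",(-.09,0,.0555))):
    print(n,[[(px(d).round().tolist(),round(d["conf"],2)) for d in robot.tip_of(g,n)] for g in fs],"pred",[proj(g,world(p,l)).round().tolist() for g in fs])
E
python3 chk.py
```

```text
clock: 34.6
eef_pos: [0.6097, -0.0216, 0.1509]
orientation: [1.0, -0.012, -0.0, -0.0]
force: [-0.1, -0.0, -0.3]
opening: 0.003
gripper_force: 0.0
clock: 35.27
eef_pos: [0.4584, -0.0172, 0.2635]
orientation: [1.0, -0.011, 0.002, 0.001]
force: [0.4, -0.9, 0.9]
opening: 0.003
gripper_force: 0.0
0.8 [ 0.6114 -0.0389  0.1621] [[280.0, -37.0], [191.0, 171.0], [253.0, 149.0]]
0.6 [ 0.6111 -0.0541  0.1441] [[300.0, -27.0], [188.0, 173.0], [256.0, 151.0]]
0.4 [ 0.6109 -0.0654  0.1235] [[311.0, -16.0], [185.0, 177.0], [258.0, 154.0]]
0.2 [ 0.6107 -0.0723  0.1009] [[315.0, -7.0], [184.0, 182.0], [259.0, 159.0]]
0 [ 0.6107 -0.0747  0.0775] [[313.0, 2.0], [184.0, 189.0], [259.0, 164.0]]
-0.08 [ 0.6107 -0.0743  0.0681] [[310.0, 5.0], [185.0, 191.0], [259.0, 167.0]]
[[([336.0, 267.0], 0.84), ([314.0, 0.0], 0.67)], [([183.0, 188.0], 0.66), ([244.0, 134.0], 0.55)], [([340.0, 190.0], 0.66), ([262.0, 163.0], 0.58), ([232.0, 175.0], 0.58)]]
red_end [[([54.0, 254.0], 0.81)], [([187.0, 220.0], 0.89), ([347.0, 204.0], 0.82), ([357.0, 282.0], 0.74)], [([208.0, 297.0], 0.95), ([231.0, 176.0], 0.83), ([292.0, 280.0], 0.61)]] pred [[238.0, -59.0], [187.0, 221.0], [234.0, 176.0]]
plain_end [[([240.0, 139.0], 0.71), ([7.0, 107.0], 0.54)], [([239.0, 181.0], 0.89), ([440.0, 295.0], 0.73), ([415.0, 205.0], 0.6)], [([209.0, 361.0], 0.83), ([315.0, 338.0], 0.83), ([285.0, 191.0], 0.59)]] pred [[240.0, 141.0], [239.0, 181.0], [285.0, 195.0]]
```

The strap has sunk to about 0. I'll wait a moment, with a slight retreat so the wrist camera sees the handle, and re-check.

```bash
python3 -m creep '[[[-2,0,-1],[0,0,0]],[[-5,0,-2],[0,0,0]],[[-7,0,-2],[0,0,0]],[[-7,0,-2],[0,0,0]],[[-7,0,-2],[0,0,0]],[[-7,0,-2],[0,0,0]],[[-7,0,-2],[0,0,0]],[[-7,0,-2],[0,0,0]]]' && python3 chk.py
python3 - <<'E'
from h import *
g=robot.grab_frame("wrist"); h=cv2.cvtColor(g["color"],cv2.COLOR_RGB2HSV)
m=((h[...,1]>200)&(h[...,0]>6)&(h[...,0]<15)&(h[...,2]>150)).astype(np.uint8)
n,l,st,ce=cv2.connectedComponentsWithStats(m); print([(st[k].tolist(),ce[k].round(1)) for k in range(1,n) if st[k,4]>60])
E
```

```text
clock: 36.53
eef_pos: [0.3905, -0.0159, 0.281]
orientation: [1.0, -0.011, -0.0, -0.0]
force: [0.1, -0.3, 0.9]
opening: -0.0
gripper_force: 0.0
0.8 [ 0.6114 -0.0389  0.1621] [[280.0, -151.0], [191.0, 171.0], [253.0, 149.0]]
0.6 [ 0.6111 -0.0541  0.1441] [[300.0, -131.0], [188.0, 173.0], [256.0, 151.0]]
0.4 [ 0.6109 -0.0654  0.1235] [[312.0, -113.0], [185.0, 177.0], [258.0, 154.0]]
0.2 [ 0.6107 -0.0723  0.1009] [[315.0, -96.0], [184.0, 182.0], [259.0, 159.0]]
0 [ 0.6107 -0.0747  0.0775] [[313.0, -80.0], [184.0, 189.0], [259.0, 164.0]]
-0.08 [ 0.6107 -0.0743  0.0681] [[311.0, -75.0], [185.0, 191.0], [259.0, 167.0]]
[[([336.0, 209.0], 0.75)], [([244.0, 136.0], 0.81), ([183.0, 188.0], 0.73)], [([260.0, 163.0], 0.78), ([342.0, 191.0], 0.65)]]
red_end [[([54.0, 199.0], 0.9), ([242.0, 74.0], 0.37)], [([185.0, 220.0], 0.86), ([346.0, 205.0], 0.86), ([357.0, 283.0], 0.56)], [([233.0, 175.0], 0.7), ([294.0, 282.0], 0.63), ([206.0, 295.0], 0.58)]] pred [[238.0, -140.0], [187.0, 221.0], [234.0, 176.0]]
plain_end [[([241.0, 74.0], 0.87)], [([440.0, 295.0], 0.96), ([416.0, 204.0], 0.94), ([241.0, 179.0], 0.71), ([217.0, 220.0], 0.66)], [([318.0, 340.0], 0.92), ([241.0, 154.0], 0.63), ([210.0, 359.0], 0.6)]] pred [[240.0, 73.0], [239.0, 181.0], [285.0, 195.0]]
[([328, 193, 20, 27, 334], array([337.7, 206.4]))]
```

The strap reads about 0 and is steady, the dowel is at its predicted place, and the arm is clear. Handing in.

```bash
python3 -c "
from plant import robot
print(robot.finish_job())"
```

```text
the job is handed in; nothing more can be done
None
```

I laid the dowel in the large V-block with its red end against the stop, swung the strap shut onto it and handed the job in at about 37 s. The final camera checks put the dowel in place and the strap at about 0 rad, but no verdict came back.

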